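# Clip a filter slide onto the light stage

## Task

Pick up the filter slide by its rib and clip it onto the light stage: use the slide's long edge to push the sprung curved arm back, lower the slide flat onto the stage in front of the fixed fence, with its two windows over the stage's two white windows, and ease it gently up against the fence before letting go, so that the arm is left holding it there. The fence can be clamped a few millimetres nearer or farther, so feel for it; do not knock or force the slide, and leave the pen and the dish where they lie.

Things in the scene. Friction and masses are not known exactly. Their poses are not given: they have to be found in the camera images.
- stage: the light stage: a fixed grey metal plate on the bench, 150 mm (its x) by 100 mm (its y), its flat top 12 mm above its underside; origin in the centre of its underside, z up. Two round white windows in its top at x = -24 and +24 mm, y = 2 mm. A fence, the fixed edge, runs along x on the +y side; the sprung curved arm, no higher than 12 mm above the top, lies on the -y side
- fence_zone (a point): point fixed to the stage at its x = 0, y = 18 mm, on its top. The face of the fence (a steel strip 132 mm long along x, 3.5 mm high, facing -y) is clamped up to 5 mm nearer or farther than this in y, so at y = 13 to 23 mm of the stage: not measured, to be felt. Its screw heads stand 10.5 mm above the top at x = -58 and +58 mm, behind the face
- clip_arm (a joint): angle of the curved steel arm, rad: 0 at rest (at its stop, nose nearest the fence), growing as the nose is drawn back from the fence, hard stop at 0.45. Upright pivot at the stage's x = -60, y = -22 mm. A spring drives the nose toward the fence: about 4 N at the nose at 0, 5.5 N at 0.25, 7 N at 0.45. With the slide clipped against the fence it reads about 0.1 to 0.3
- clip_nose (a point): nose of the arm: an upright white post of 5 mm radius, from 0.5 to 12 mm above the stage's top; this point is on its axis 5 mm above the top. At rest it is at the stage's x = 0, y = -7 mm: the gap from it to the fence is narrower than the slide, so the nose must be pushed back 7 to 17 mm, and a little more for room
- slide_mid (a point): the loose grey slide, 48 to 84 g, flat on the bench: frame 76 (its x) by 32 (its y) by 6 mm with two round windows at x = -24 and +24 mm and a middle rib to hold it by, 30 mm long (x), 10 mm thick (y), top 36 mm above the underside; same either way round. Point: its centre, 18 mm above its underside. Fingertips 16 mm or more above the underside pass over arm and fence
- pen_mid (a point): a loose pen, 145 mm long, 9 mm high, lying on the bench between slide and stage; middle of the pen
- dish: a loose small glass dish, 60 mm wide, 12 mm high; origin in the centre of its underside
Things that resemble listed ones, but are neither listed nor needed, are in the scene too. Of the things that look like the stage, the larger one is meant.

How it is judged:
On the way, in this order (a step that is already met when the one before it is completed fails the run):
1. the held slide bears on the arm's nose and has drawn the arm back (value of joint clip_arm above 0.1 rad and contact force between slide and clip_arm above 1 N and contact force between the fingers and slide above 2 N), for 0.1 s.
2. still held, the slide lies flat on the stage and touches the fence (z of slide_mid in the frame of stage below 0.0325 m and contact force between slide and fence above 1.5 N and contact force between the fingers and slide above 2 N and angle between the x axis of slide_mid and the x axis of stage, either way round below 0.08 rad), for 0.15 s.
At the end, for the whole second after the job is handed in: the slide lies flat on the stage top (within 1.5 mm and 0.04 rad), at rest, parallel to the fence within 0.04 rad, its centre within 6 mm of the stage's middle along the fence, the arm's nose drawn back (above 0.06 rad) and pressing it against the fence with more than 1.5 N (z of slide_mid in the frame of stage between 0.028 and 0.0315 m and x of slide_mid in the frame of stage between -0.006 and 0.006 m and angle between the x axis of slide_mid and the x axis of stage, either way round below 0.04 rad and angle between slide_mid's own z axis and vertical below 0.04 rad and contact force between slide and fence above 1.5 N and contact force between slide and clip_arm above 1.5 N and value of joint clip_arm above 0.06 rad and linear speed of slide below 0.01 m/s); the robot touches nothing.
It fails at once if the slide is pressed or knocked against the fence with more than 15 N (contact force between slide and fence above 15 N).
It fails at once if the slide is pressed on the stage and its parts with more than 30 N (contact force between slide and stage above 30 N).
It fails at once if the pen or the dish is moved by more than 20 mm (distance of any of pen_mid, dish from where it was at the start of the episode above 0.02 m).
It also fails if it takes over 51 s, if anything falls off the work surface, if the arm or the gripper's body presses on something with over 40 N, if the wrist force passes 120 N, or if a joint passes its speed limit or range.

## Robot

A 6-joint arm with a two-finger parallel gripper is mounted at the origin on a cart in front of the work surface, level with it; the furniture and walls round the work are solid. World frame = base frame: x ahead of the robot, y to its left, z up, the work surface at z = 0. Lengths are in m, angles in rad, forces in N, time in s.
With the tool pointing down it reaches from about 0.35 to 0.775 m from the base axis. Payload 5.5 kg.
Tool frame: the origin (TCP) lies at the very end of the fingers, on their centre line; the grasp point (between the pads) lies 19 mm behind it; z points along the fingers, y is the direction in which the jaws open and shut (so a half turn about z gives the same grasp; the last joint's range is limited). The gripper opens to 85 mm and grips with 20 to 120 N. Pads are 22 mm wide; open, the fingers measure 114 mm over their backs; the gripper's body (76 mm by 85 mm) begins 54 mm behind the grasp point. The pads swing forward as they close: fully open they stand 13 mm farther back than shut.
Start: joints at [1.121, 0.313, 0.046, 1.304, 0, 1.431], TCP at [0.175, 0.548, 0.202] pointing down, gripper open.
Joint ranges: [-2.76, 2.76], [-0.86, 1.69], [-1.03, 1.26], [-2.2, 2.34], [-1.47, 1.5], [-3.14, 3.14]. Speed limits (rad/s): [2.57, 2.57, 3.14, 3.14, 3.14, 3.14].

## Interface

Orientations are given as a unit quaternion [w, x, y, z].
In Python, from workcell import get_state, imaging, env, spotter gives the robot as it stands.
- The arm moves only by the tool play_rows, never from a script. Its argument "moves" is a list of rows, each an object with "claw": the finger opening in cm, from 0 to 8.54; "delta_pos": the shift along the tool's x, y, z in cm, a list of three; "twist": the turn about the tool's z in degrees. A call has 1 to 12 rows; each row is the pose to reach, as a shift and turn from the pose commanded when the call began, along the tool's axes at that moment; what a row does not reach only later rows make up. A row lasts 1/8 s, in which the tool goes at most 62.5 mm and 10.7 degrees, less where a joint would pass 70% of its speed; a pose out of reach is approached as far as the arm can. A call with a gripper value outside its range is refused whole. The fingers move at their own pace and stop on an object; "force" is the grip in N (left out, the last holds). Time passes only in rows, so rows that repeat a pose let the fingers close. It gives the time, the measured TCP pose, the force and the opening at its end, in the units of the state.
- get_state(): the state, without advancing time (a new reading comes with each control period).
- imaging.read_camera(name): name is "side" or "top" or "wrist"; returns the picture (400x640x3 uint8, red, green, blue); there is no depth.
- imaging.camera_info(name): a dict with "fx", "fy", "cx", "cy" (pixels), "k1" (the pictures are not rectified: a ray, as slopes to the right and down, at radius r is drawn at 1 + k1 r^2 times it, then the intrinsics apply), "world_to_cam" (4x4, takes a point from world to camera coordinates). Camera axes: x right, y down, z forward; pixel columns grow to the right and rows downward; lengths in m; the calibration is good to about 2 mm. A picture is of the moment at which its call begins: read the wrist's pose just before it. camera_info takes no time and is no camera call; for the wrist camera it gives the pose at the moment of the call.
- env.hand_in(): hands the job in, once; it reports no verdict.
Trained networks look in the newest picture that a camera, given by its name, has taken for a name from the list of things; names that differ only in an ending like _2 or _b are one class to them, and where a whole thing is asked for, a point or a joint stands for the part that bears it (a point fixed in the world has none). Each returns a list of dicts, best first, with "conf" (0 to 1); they miss things now and then, are a little off and sometimes report something else, mostly with a low value. They report only what shows in the picture. A call takes as long as a camera call. They do not tell look-alikes from the thing itself.
- spotter.spot_in(camera, query): "extent" ([left, top, right, bottom] in pixels, round what is visible of it).
The state is a dict: "clock": time; "joint_pos": joint angles; "qvel": joint speeds; "tau": joint torques, N m; "tcp_pos": TCP position; "orientation": TCP orientation; "wrist_force": force on the tool from outside, world axes, zero at the start; "ft_torque": the same for the moment, N m; "finger_gap": finger opening in m.
Only numpy, scipy, OpenCV 4.12 (cv2) and the standard library are available. Lean on these libraries where they do the work, as an engineer would, in place of code of your own. Each camera call takes 0.05 s, during which the arm holds its last target. There are 200 camera calls.

## Working session

There is one attempt and no reset: what is moved stays moved. The work goes in short steps, Python scripts to look and compute and a tool call to move; the robot and the scene stay as the last step left them, time stands still between calls to the robot, and variables do not carry over. Pictures are saved under pics/ and viewed, about 8 in all and at most 12, crops included, and the job is handed in when it is done.

Besides the shell and the picture viewer there is one more tool, called after "Emit:" in YAML: its name, and indented under it one key for each argument. play_rows: Moves the arm, as the interface text tells. Its arguments: {"type":"object","properties":{"moves":{"type":"array"},"force":{"type":"number"}},"required":["moves"]}

```bash
mkdir -p pics; ls
cat > h.py <<'E'
import numpy as np, cv2
from workcell import get_state, imaging, env, spotter
def ray(info,u,v):
    x=(u-info['cx'])/info['fx'];y=(v-info['cy'])/info['fy']
    K=np.array([[info['fx'],0,info['cx']],[0,info['fy'],info['cy']],[0,0,1.]])
    p=cv2.undistortPoints(np.array([[[u,v]]],float),K,np.array([info['k1'],0,0,0.]))[0,0]
    M=np.array(info['world_to_cam']);R=M[:3,:3];t=M[:3,3]
    return -R.T@t, R.T@np.array([p[0],p[1],1])
def at_z(info,u,v,z):
    c,d=ray(info,u,v);return c+d*(z-c[2])/d[2]
def proj(info,P):
    M=np.array(info['world_to_cam']);q=M[:3,:3]@np.array(P)+M[:3,3]
    a=q[:2]/q[2];a=a*(1+info['k1']*(a@a));return a*[info['fx'],info['fy']]+[info['cx'],info['cy']]
def shot(n,f,crop=None,s=1):
    im=imaging.read_camera(n)
    o=im
    if crop: o=im[crop[1]:crop[3],crop[0]:crop[2]]
    o=cv2.resize(o,None,fx=s,fy=s,interpolation=cv2.INTER_CUBIC)
    cv2.imwrite('pics/'+f,o[:,:,::-1]);return im
E
python3 - <<'E'
from h import *
for n in['top','side']:
    i=imaging.camera_info(n);shot(n,n+'1.png');print(n,ray(i,i['cx'],i['cy']),i['fx'],i['k1'])
    for q in['stage','slide_mid','clip_arm','pen_mid','dish']:
        for d in spotter.spot_in(n,q):
            e=d['extent'];print(q,round(d['conf'],2),np.round(e),np.round(at_z(i,(e[0]+e[2])/2,(e[1]+e[3])/2,0.01),3))
print(get_state())
E
```

```text
pics
top (array([0.47980969, 0.18796778, 1.17916484]), array([ 8.32204662e-02,  4.30713087e-04, -9.96531068e-01])) 474.4957727430671 -0.1371526569031042
stage 0.72 [386. 200. 429. 233.] [ 0.523 -0.039  0.01 ]
stage 0.62 [297. 187. 364. 229.] [0.549 0.152 0.01 ]
clip_arm 0.49 [303. 210. 332. 224.] [0.528 0.185 0.01 ]
pen_mid 0.64 [258. 188. 261. 236.] [0.545 0.327 0.01 ]
dish 0.76 [238. 154. 264. 177.] [0.661 0.348 0.01 ]
side (array([0.30091816, 0.86471309, 0.60988176]), array([ 0.2858228 , -0.74941313, -0.59723136])) 431.4371341774665 0.03099983279940836
stage 0.94 [345. 149. 380. 179.] [ 0.518 -0.04   0.01 ]
stage 0.82 [298. 185. 357. 235.] [0.542 0.164 0.01 ]
slide_mid 0.6 [270. 294. 303. 334.] [0.518 0.45  0.01 ]
clip_arm 0.57 [326. 202. 340. 226.] [0.526 0.172 0.01 ]
pen_mid 0.67 [273. 254. 336. 269.] [0.534 0.326 0.01 ]
dish 0.93 [226. 244. 255. 269.] [0.657 0.354 0.01 ]
{'clock': 0.6, 'joint_pos': array([1.12139791e+00, 3.13200684e-01, 4.61089376e-02, 1.30361445e+00,
       2.08531511e-06, 1.43121183e+00]), 'qvel': array([-0.00065362, -0.00056515,  0.00148758,  0.00013659, -0.00119253,
       -0.0013608 ]), 'tau': array([-1.23033100e-03, -4.80156934e+01,  2.98660541e+01,  5.21649545e-04,
       -1.57893678e-04, -4.53462292e-06]), 'tcp_pos': array([0.17532505, 0.54766218, 0.20222645]), 'orientation': array([1.20827345e-05, 1.54288173e-01, 9.88025889e-01, 4.34283832e-05]), 'wrist_force': array([ 0.04105997, -0.85160163,  0.52444638]), 'ft_torque': array([-0.00439939,  0.00345503,  0.02310816]), 'finger_gap': 0.08536330033316863}
```

Run:
```python
import cv2
a=cv2.imread('pics/top1.png')[130:260,190:450];b=cv2.imread('pics/side1.png')[140:350,200:420]
cv2.imwrite('pics/t1c.png',cv2.resize(a,None,fx=3,fy=3,interpolation=cv2.INTER_CUBIC))
cv2.imwrite('pics/s1c.png',cv2.resize(b,None,fx=2.8,fy=2.8,interpolation=cv2.INTER_CUBIC))
```

```text
(no output)
```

View pics/t1c.png

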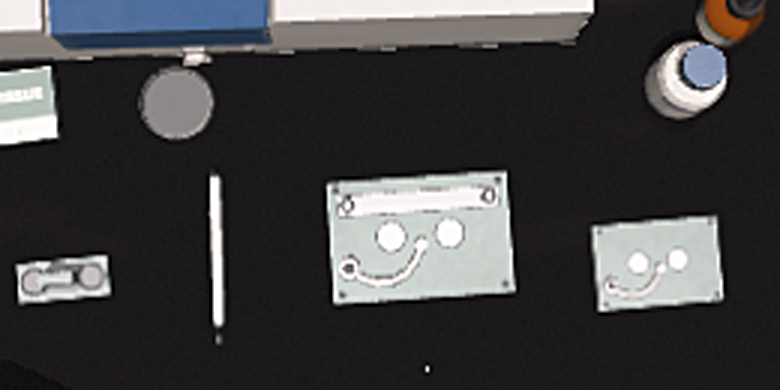

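View pics/s1c.png

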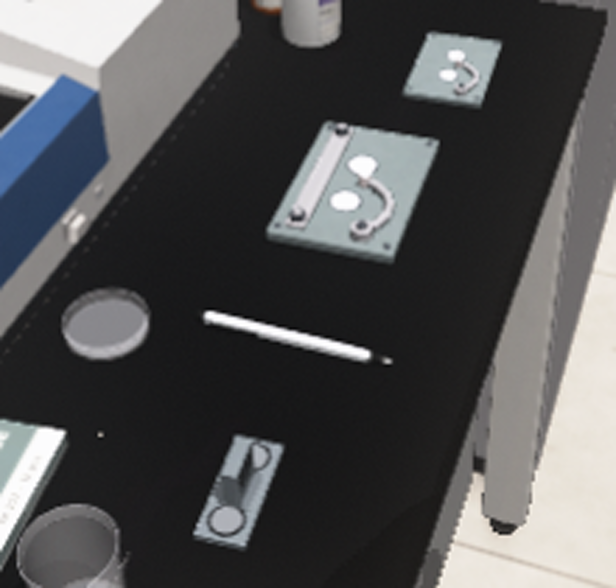

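The top crop shows the slide at about (63,279), the pen (217,255), the dish (177,102), the large stage (421,237) and the small look-alike stage (657,263). The side crop agrees: the large stage (355,190) has the fence and screws, and the small one (455,68) has no fence. The only slide-like thing is at (240,490). I choose the large stage and that slide.

```bash
cat >> h.py <<'E'
def quad(info,im,box,z,thr=90,crop_mask=None):
    g=im.max(axis=2); m=np.zeros_like(g); l,t,r,b=box
    m[t:b,l:r]=(g[t:b,l:r]>thr)*255
    cs,_=cv2.findContours(m,cv2.RETR_EXTERNAL,cv2.CHAIN_APPROX_NONE)
    c=max(cs,key=cv2.contourArea)[:,0,:]
    w=np.array([at_z(info,u,v,z)[:2] for u,v in c])
    rc=cv2.minAreaRect((w*1000).astype(np.float32))
    bx=cv2.boxPoints(rc); e=bx[1]-bx[0]; f=bx[2]-bx[1]
    L=e if np.hypot(*e)>np.hypot(*f) else f
    a=np.degrees(np.arctan2(L[1],L[0]))%180
    return rc[0],rc[1],a   # centre mm, size mm, long axis angle deg
E
python3 - <<'E'
from h import *
i=imaging.camera_info('top');im=imaging.read_camera('top')
for thr in(60,90):
    print('stage',quad(i,im,(290,180,372,236),.012,thr));print('slide',quad(i,im,(190,210,232,236),.006,thr));print('pen',quad(i,im,(250,180,270,250),.006,thr))
    print('dish',quad(i,im,(234,150,264,180),.012,thr))
E
```

```text
stage ((548.2337036132812, 154.2763671875), (101.51062774658203, 149.46656799316406), np.float32(92.35969))
slide ((521.0877075195312, 451.2397155761719), (34.1199951171875, 77.45679473876953), np.float32(94.51383))
pen ((542.2261352539062, 322.1713562011719), (9.966675758361816, 124.22478485107422), np.float32(178.98155))
dish ((664.8313598632812, 353.2564697265625), (61.16754913330078, 59.24806594848633), np.float32(61.918003))
stage ((548.0762939453125, 154.48614501953125), (101.09319305419922, 149.03707885742188), np.float32(92.44808))
slide ((521.0111694335938, 451.26080322265625), (33.74676513671875, 77.09529876708984), np.float32(94.22951))
pen ((542.2559814453125, 322.7306213378906), (124.37849426269531, 9.234467506408691), np.float32(0.52895856))
dish ((664.7706298828125, 352.017822265625), (55.422996520996094, 55.4498176574707), np.float32(178.32729))
```

```bash
cat >> h.py <<'E'
from scipy.spatial.transform import Rotation as Ro
def go(x,y,z,yang):  # target TCP (m), world angle of tool y (deg, mod 180) -> cm, deg
    s=get_state();w,a,b,c=s['orientation'];R=Ro.from_quat([a,b,c,w]).as_matrix()
    d=R.T@(np.array([x,y,z])-s['tcp_pos'])*100
    cur=np.degrees(np.arctan2(R[1,1],R[0,1]));t=-(yang-cur);t=(t+90)%180-90
    print('t',s['clock'],'tcp',np.round(s['tcp_pos'],4),'yang',round(cur,2),'tilt',np.round(R[:2,2],4),'F',np.round(s['wrist_force'],1),'gap',round(s['finger_gap'],4),'delta',np.round(d,2),'twist',round(t,2))
E
python3 -c "
from h import *
go(.521,.451,.16,4.4)"
```

```text
t 0.65 tcp [0.1753 0.5477 0.2023] yang 72.25 tilt [0.0001 0.0001] F [-1.1 -0.1 -0.3] gap 0.0854 delta [-35.87   1.33   4.23] twist 67.85
```

Emit:
play_rows:
  moves:
    - {"claw": 8.5, "delta_pos": [-4, 0.1, 0.5], "twist": 8}
    - {"claw": 8.5, "delta_pos": [-10, 0.4, 1], "twist": 18}
    - {"claw": 8.5, "delta_pos": [-16, 0.6, 2], "twist": 28}
    - {"claw": 8.5, "delta_pos": [-22, 0.8, 3], "twist": 38}
    - {"claw": 8.5, "delta_pos": [-28, 1, 3.6], "twist": 48}
    - {"claw": 8.5, "delta_pos": [-33, 1.2, 4.2], "twist": 58}
    - {"claw": 8.5, "delta_pos": [-35.87, 1.33, 4.23], "twist": 67.85}
    - {"claw": 8.5, "delta_pos": [-35.87, 1.33, 4.23], "twist": 67.85}
    - {"claw": 8.5, "delta_pos": [-35.87, 1.33, 4.23], "twist": 67.85}

```text
clock: 1.78
tcp_pos: [0.5203, 0.4511, 0.1598]
orientation: [-0.0, 0.679, 0.734, -0.0]
wrist_force: [-0.1, -0.4, -0.2]
finger_gap: 0.0851
```

```bash
python3 -c "
from h import *
go(.521,.451,.16,4.4)
i=imaging.camera_info('wrist');im=shot('wrist','w1.png')
print(ray(i,i['cx'],i['cy']),proj(i,[.521,.451,.006]))
print(spotter.spot_in('wrist','slide_mid'))
print(get_state()['joint_pos'])"
```

```text
t 1.775 tcp [0.5203 0.4511 0.1598] yang 4.5 tilt [-0.0008 -0.    ] F [-0.1 -0.4 -0.2] gap 0.0851 delta [-0.01  0.06 -0.02] twist 0.1
(array([0.51245764, 0.53452974, 0.33238094]), array([ 0.02408786, -0.32166518, -0.94654704])) [315.61451263 170.36833776]
[{'extent': [300.6, 133.9, 328.8, 211.6], 'conf': 0.68}]
[5.98660396e-01 5.54518597e-01 3.12932257e-01 1.32923002e+00
 2.66205167e-04 2.09024302e+00]
```

View pics/w1.png

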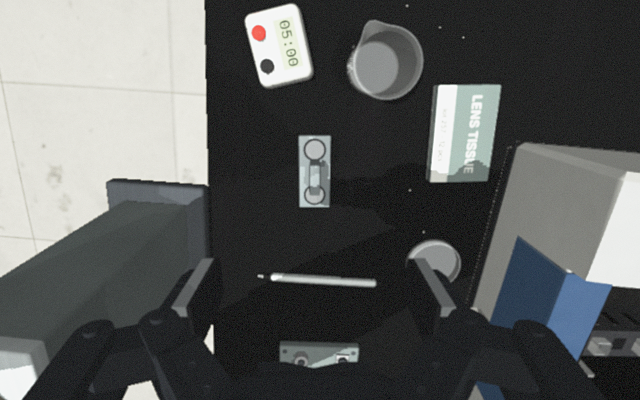

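The wrist picture shows the slide at (315,172), where the top camera's estimate projects; the pen is at (320,280). Next I refine the estimate.

```bash
python3 -c "
from h import *
i=imaging.camera_info('wrist');im=imaging.read_camera('wrist')
for t in(90,110):print(quad(i,im,(290,125,340,215),.006,t))
go(.521,.451,.05,4.4)"
```

```text
((519.6641235351562, 448.8011779785156), (32.4128532409668, 76.66442108154297), np.float32(93.71184))
((519.6251220703125, 448.9064025878906), (32.34593963623047, 76.41877746582031), np.float32(93.71379))
t 1.925 tcp [0.5198 0.4517 0.1603] yang 4.54 tilt [0.0001 0.0003] F [-0.5 -0.   0.3] gap 0.0849 delta [-0.08  0.11 11.03] twist 0.14
```

Emit:
play_rows:
  moves:
    - {"claw": 6, "delta_pos": [-0.1, 0.0, 5], "twist": 0.3}
    - {"claw": 4, "delta_pos": [-0.2, 0.0, 10], "twist": 0.6}
    - {"claw": 4, "delta_pos": [-0.22, 0.0, 13], "twist": 0.6}
    - {"claw": 4, "delta_pos": [-0.22, 0.02, 14.2], "twist": 0.6}
    - {"claw": 4, "delta_pos": [-0.22, 0.02, 14.2], "twist": 0.6}
  force: 40

```text
clock: 2.55
tcp_pos: [0.5207, 0.4491, 0.0179]
orientation: [-0.0, 0.683, 0.731, -0.0]
wrist_force: [-0.3, 0.3, -0.1]
finger_gap: 0.0398
```

```bash
python3 -c "
from h import *
go(.52,.4495,.018,3.9)
i=imaging.camera_info('wrist');im=shot('wrist','w2.png',(200,80,440,400),1.8)
print(quad(i,im,(270,100,360,260),.006,100))
"
```

```text
t 2.55 tcp [0.5207 0.4491 0.0179] yang 3.86 tilt [-0.0005 -0.0002] F [-0.3  0.3 -0.1] gap 0.0398 delta [ 0.04 -0.07 -0.01] twist -0.04
((518.0498046875, 470.334716796875), (32.2359733581543, 34.176029205322266), np.float32(94.41847))
```

View pics/w2.png

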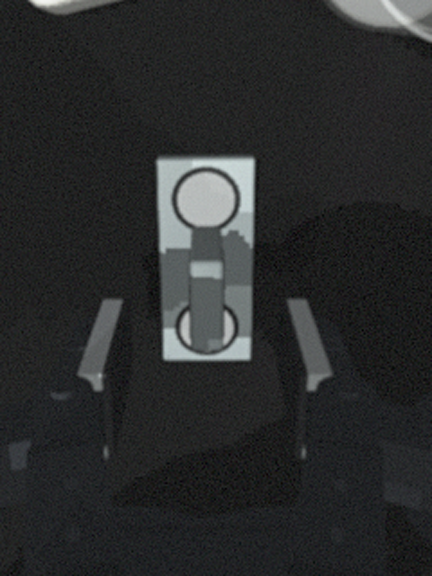

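The slide is at crop (207,259), with the rib at (207,290) between the fingers at x about 105 and 305. I compute the slide's centre from its corners.

```bash
python3 -c "
from h import *
i=imaging.camera_info('wrist')
P=[at_z(i,u/1.8+200,v/1.8+80,.006)[:2] for u,v in[(157,157),(255,157),(252,360),(163,360)]]
P=np.array(P);print(P.round(4),P.mean(0));d=P[0]+P[1]-P[2]-P[3];print(np.degrees(np.arctan2(d[1],d[0])))
s=get_state()['tcp_pos'];q=proj(i,s);print('tcp at crop',(q-[200,80])*1.8)
for x in(-.015,.015):print((proj(i,[.5195,.4495+x,.036])-[200,80])*1.8)
"
```

```text
[[0.5022 0.4863]
 [0.5342 0.4885]
 [0.5404 0.4116]
 [0.5075 0.4094]] [0.5210789 0.4489444]
94.30183077638328
tcp at crop [208.84922709 280.03476494]
[199.0296952  347.72993362]
[205.61529489 258.56065623]
```

Emit:
play_rows:
  moves:
    - {"claw": 2, "delta_pos": [0, 0, 0], "twist": -0.3}
    - {"claw": 0.5, "delta_pos": [0, 0, 0], "twist": -0.3}
    - {"claw": 0.5, "delta_pos": [0, 0, 0], "twist": -0.3}
    - {"claw": 0.5, "delta_pos": [0, 0, 0], "twist": -0.3}
    - {"claw": 0.5, "delta_pos": [0, 0, 0], "twist": -0.3}
    - {"claw": 0.5, "delta_pos": [0, 0, 0], "twist": -0.3}
    - {"claw": 0.5, "delta_pos": [0, 0, -2], "twist": -0.3}
    - {"claw": 0.5, "delta_pos": [0, 0, -7], "twist": -0.3}
    - {"claw": 0.5, "delta_pos": [0, 0, -9], "twist": -0.3}
    - {"claw": 0.5, "delta_pos": [0, 0, -9], "twist": -0.3}
  force: 45

```text
clock: 3.85
tcp_pos: [0.5227, 0.4497, 0.1102]
orientation: [0.0, 0.681, 0.732, 0.002]
wrist_force: [0.2, 0.1, -0.0]
finger_gap: 0.005
```

```bash
python3 -c "
from h import *
# stage pose
c=np.array([.5482,.1544]);a=np.radians(-87.6);X=np.array([np.cos(a),np.sin(a)]);Y=np.array([-X[1],X[0]])
for p in[(0,-40),(0,-20)]:
  q=c+X*p[0]/1e3+Y*p[1]/1e3;print(p,q);go(q[0],q[1],.11,2.4)
shot('wrist','w3.png');print(spotter.spot_in('wrist','slide_mid'))
"
```

```text
(0, -40) [0.50823509 0.15272497]
t 3.85 tcp [0.5227 0.4497 0.1102] yang 4.1 tilt [0.0037 0.0026] F [ 0.2  0.1 -0. ] gap 0.005 delta [-29.52  -3.57  -0.06] twist 1.7
(0, -20) [0.52821754 0.15356249]
t 3.85 tcp [0.5227 0.4497 0.1102] yang 4.1 tilt [0.0037 0.0026] F [ 0.2  0.1 -0. ] gap 0.005 delta [-29.58  -1.57  -0.05] twist 1.7
[{'extent': [294.4, 144.7, 327.4, 228.6], 'conf': 0.67}]
```

View pics/w3.png

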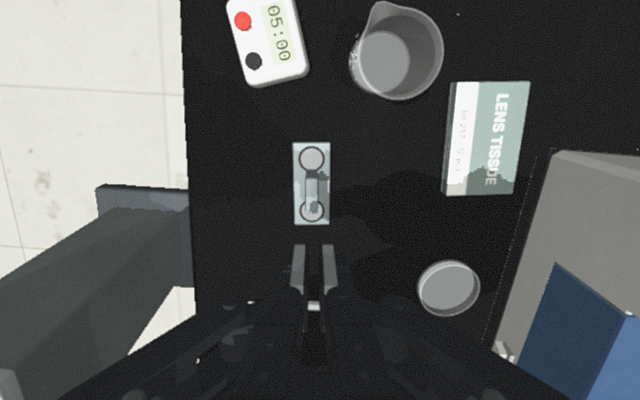

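The slide was not gripped: it is still on the bench at (311,184), with the fingers closed at (313,275) to a 5 mm gap. I measure where it lies now.

```bash
python3 -c "
from h import *
i=imaging.camera_info('wrist');im=imaging.read_camera('wrist')
for t in(90,110):print(quad(i,im,(285,135,340,235),.006,t))
print(quad(imaging.camera_info('top'),imaging.read_camera('top'),(190,210,232,236),.006,75))
o=im[120:340,220:420];cv2.imwrite('pics/w3c.png',cv2.resize(o,None,fx=2.7,fy=2.7,interpolation=cv2.INTER_CUBIC)[:,:,::-1])
go(.521,.449,.018,4.4)
q=proj(i,get_state()['tcp_pos']);print(q)
"
```

```text
((519.5162353515625, 449.23968505859375), (32.633392333984375, 76.430908203125), np.float32(93.96101))
((519.5588989257812, 449.2425842285156), (32.34939193725586, 76.38143920898438), np.float32(94.04877))
((521.2504272460938, 449.9098205566406), (33.97857666015625, 74.3507080078125), np.float32(94.32112))
t 4.05 tcp [0.5204 0.4481 0.106 ] yang 4.1 tilt [-0.0025 -0.0016] F [ 0.2  0.4 -0.8] gap 0.0049 delta [0.09 0.09 8.79] twist -0.3
[314.97815885 235.31695767]
```

View pics/w3c.png

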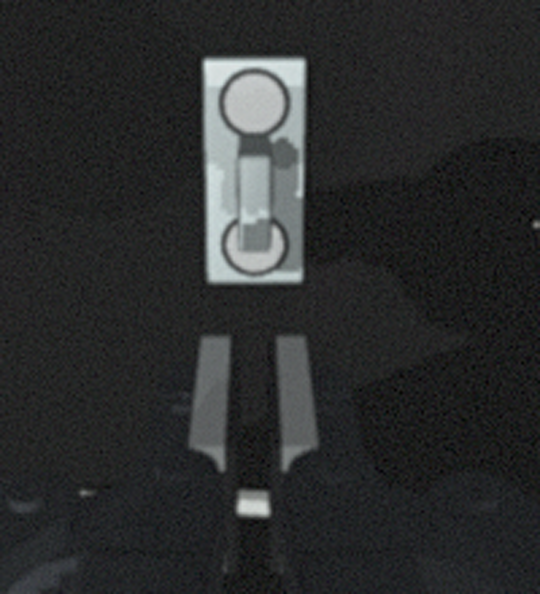

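Emit:
play_rows:
  moves:
    - {"claw": 4, "delta_pos": [0, 0, 1], "twist": -0.3}
    - {"claw": 4, "delta_pos": [0.0, 0.0, 4], "twist": -0.3}
    - {"claw": 4, "delta_pos": [0.0, 0.0, 8], "twist": -0.3}
    - {"claw": 4, "delta_pos": [0, 0, 9.05], "twist": -0.3}
    - {"claw": 4, "delta_pos": [0, 0, 9.05], "twist": -0.3}
    - {"claw": 0.8, "delta_pos": [0, 0, 9.05], "twist": -0.3}
    - {"claw": 0.8, "delta_pos": [0, 0, 9.05], "twist": -0.3}
    - {"claw": 0.8, "delta_pos": [0, 0, 9.05], "twist": -0.3}
    - {"claw": 0.8, "delta_pos": [0, 0, 9.05], "twist": -0.3}
    - {"claw": 0.8, "delta_pos": [0, 0, 9.05], "twist": -0.3}
    - {"claw": 0.8, "delta_pos": [0, 0, 9.05], "twist": -0.3}
  force: 45

```text
clock: 5.42
tcp_pos: [0.5213, 0.4488, 0.0174]
orientation: [-0.0, 0.679, 0.734, 0.0]
wrist_force: [1.0, -0.1, -0.7]
finger_gap: 0.0078
```

```bash
python3 -c "
from h import *
go(.521,.449,.018,4.4)
i=imaging.camera_info('wrist');im=shot('wrist','w4.png',(220,120,420,340),2.7)
go(.521,.449,.018,4.4)
"
```

```text
t 5.425 tcp [0.5213 0.4488 0.0174] yang 4.4 tilt [-0.      0.0001] F [ 1.  -0.1 -0.7] gap 0.0078 delta [ 0.02 -0.03 -0.06] twist 0.0
t 5.475 tcp [0.5213 0.4488 0.0173] yang 4.4 tilt [-0.0001 -0.    ] F [-0.1 -0.1  0.1] gap 0.0076 delta [ 0.03 -0.03 -0.07] twist 0.0
```

View pics/w4.png

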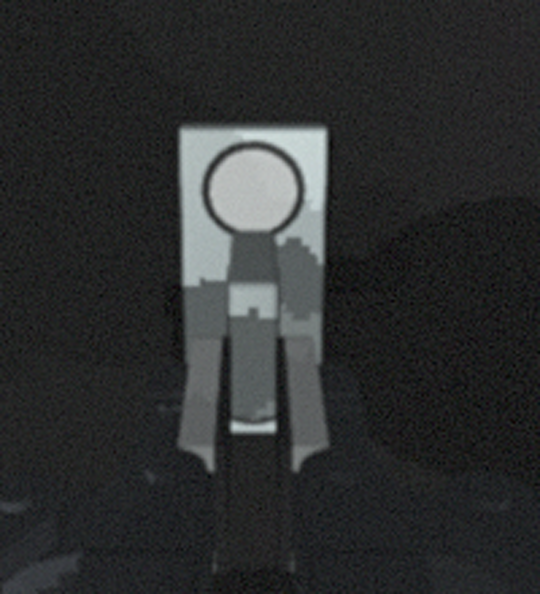

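The fingers straddle the rib (x 230–278) with dark slits of about 9 px on each side, although the reading is 7.6 mm. So the opening reads some millimetres low, and the earlier 5 mm command stopped short of the rib. I close fully.

Emit:
play_rows:
  moves:
    - {"claw": 0, "delta_pos": [0, 0, 0], "twist": 0}
    - {"claw": 0, "delta_pos": [0, 0, 0], "twist": 0}
    - {"claw": 0, "delta_pos": [0, 0, 0], "twist": 0}
    - {"claw": 0, "delta_pos": [0, 0, 0], "twist": 0}
    - {"claw": 0, "delta_pos": [0, 0, -1], "twist": 0}
    - {"claw": 0, "delta_pos": [0, 0, -1], "twist": 0}
  force: 45

```text
clock: 6.22
tcp_pos: [0.5223, 0.4494, 0.0289]
orientation: [0.0, 0.679, 0.734, 0.001]
wrist_force: [0.2, -0.5, 0.3]
finger_gap: -0.0001
```

```bash
python3 -c "
from h import *
go(.521,.449,.018,4.4)
im=shot('wrist','w5.png',(220,120,420,340),2.7)
go(.521,.449,.018,4.4)
"
```

```text
t 6.225 tcp [0.5223 0.4494 0.0289] yang 4.4 tilt [0.002  0.0014] F [ 0.2 -0.5  0.3] gap -0.0001 delta [-0.03 -0.13  1.09] twist -0.0
t 6.275 tcp [0.522  0.4492 0.0284] yang 4.4 tilt [0.0015 0.0011] F [ 0.   0.5 -0.6] gap -0.0001 delta [-0.02 -0.1   1.04] twist 0.0
```

View pics/w5.png

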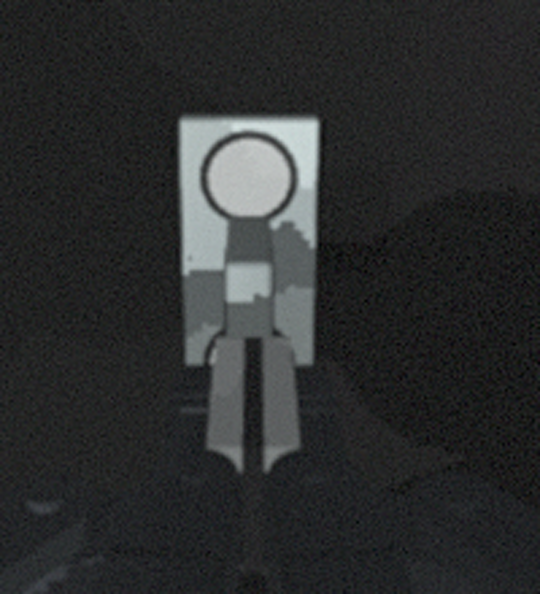

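The fingers shut fully to 0 without the rib between them, and they hide the rib from above. So the fingertips must be higher than the reported TCP suggests. I check that from the tip pixels.

```bash
python3 -c "
from h import *
from scipy.optimize import brentq
i=imaging.camera_info('wrist');s=get_state();t=s['tcp_pos']
c,d=ray(i,i['cx'],i['cy']);print('fx',i['fx'],i['cy'],'cam-tcp',(c-t).round(4),d.round(3))
for off in(0,.011):
  for row in(245,):
    f=lambda z:proj(i,[t[0],t[1]+off,z])[1]-row
    zs=np.linspace(0,.12,25);print(off,[(round(z-t[2],3),round(f(z)+row)) for z in zs[::3]])
# ruler: slide corners from w5 crop at current pose
P=np.array([at_z(i,u/2.7+220,v/2.7+120,.006)[:2] for u,v in[(179,117),(321,117)]]);print('slide end',P,np.hypot(*(P[0]-P[1])))
for z in(.036,.02,.05):
  a=at_z(i,226/2.7+220,265/2.7+120,z);b=at_z(i,271/2.7+220,265/2.7+120,z);print('rib width at z',z,np.linalg.norm(a-b),a)
im=imaging.read_camera('side');p=proj(imaging.camera_info('side'),t);print('side tcp',p)
x,y=map(int,p);o=im[y-90:y+60,x-90:x+90];cv2.imwrite('pics/s6.png',cv2.resize(o,None,fx=4,fy=4,interpolation=cv2.INTER_CUBIC)[:,:,::-1])
j=imaging.camera_info('side');print([((proj(j,q)-[x-90,y-90])*4).round() for q in(t,[.521,.449,.036],[.521,.449,0])])
"
```

```text
fx 324.1229217117613 195.27191679408503 cam-tcp [-0.0082  0.0833  0.1727] [ 0.026 -0.321 -0.947]
0 [(np.float64(-0.028), 217), (np.float64(-0.013), 226), (np.float64(0.002), 237), (np.float64(0.017), 249), (np.float64(0.032), 263), (np.float64(0.047), 281), (np.float64(0.062), 301), (np.float64(0.077), 327), (np.float64(0.092), 359)]
0.011 [(np.float64(-0.028), 202), (np.float64(-0.013), 210), (np.float64(0.002), 219), (np.float64(0.017), 231), (np.float64(0.032), 244), (np.float64(0.047), 259), (np.float64(0.062), 278), (np.float64(0.077), 302), (np.float64(0.092), 333)]
slide end [[0.50096382 0.48590977]
 [0.53324763 0.48836985]] 0.03237741112550766
rib width at z 0.036 0.009190247504478171 [0.51405011 0.46294191 0.036     ]
rib width at z 0.02 0.010080713986212287 [0.51407033 0.45619767 0.02      ]
rib width at z 0.05 0.008411089332960853 [0.51403242 0.46884313 0.05      ]
side tcp [283.87836804 306.14096187]
[array([364., 361.]), array([365., 349.]), array([370., 404.])]
```

View pics/s6.png

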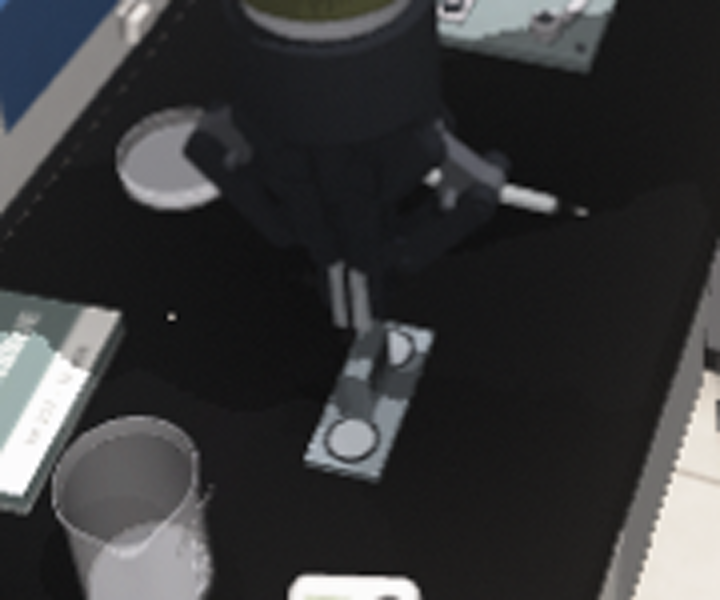

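The side crop shows the fingertips at about (350,328), clearly above the rib (370,350). The reported TCP projects to (364,361). I triangulate the real tip from both views.

```bash
python3 -c "
from h import *
w=imaging.camera_info('wrist');s=imaging.camera_info('side');t=get_state()['tcp_pos']
x,y=283,306
c1,d1=ray(w,254/2.7+220,337/2.7+120)
for uv in[(350,328),(350,324),(352,332)]:
  c2,d2=ray(s,uv[0]/4+x-90,uv[1]/4+y-90)
  d1/=np.linalg.norm(d1);d2/=np.linalg.norm(d2)
  k=np.linalg.lstsq(np.stack([d1,-d2],1),c2-c1,rcond=None)[0]
  A=c1+k[0]*d1;B=c2+k[1]*d2;print('tip-tcp',((A+B)/2-t).round(4),'miss',np.linalg.norm(A-B).round(4))
for r in [w,s]: pass
"
```

```text
tip-tcp [-0.0022  0.0132  0.037 ] miss 0.0003
tip-tcp [-0.0026  0.0145  0.0404] miss 0.0007
tip-tcp [-0.0019  0.0109  0.032 ] miss 0.0008
```

The real fingertips are about 33 mm above the reported TCP, so the reported z is effectively offset. I confirm this by touch: open, lower a little at a time, and close on the rib.

Emit:
play_rows:
  moves:
    - {"claw": 3, "delta_pos": [0, -0.05, 0], "twist": 0}
    - {"claw": 3, "delta_pos": [0, -0.05, 0], "twist": 0}
    - {"claw": 3, "delta_pos": [0, -0.05, 1.5], "twist": 0}
    - {"claw": 3, "delta_pos": [0, -0.05, 2.63], "twist": 0}
    - {"claw": 0, "delta_pos": [0, -0.05, 2.63], "twist": 0}
    - {"claw": 0, "delta_pos": [0, -0.05, 2.63], "twist": 0}
    - {"claw": 0, "delta_pos": [0, -0.05, 2.63], "twist": 0}
    - {"claw": 0, "delta_pos": [0, -0.05, 2.63], "twist": 0}
  force: 20

```text
clock: 7.32
tcp_pos: [0.5211, 0.4489, 0.0015]
orientation: [0.0, 0.679, 0.734, 0.0]
wrist_force: [0.7, 0.4, -0.7]
finger_gap: 0.0094
```

It grips now: the gap is 9.4 mm at a reading of z = 0.001. I go 14 mm deeper, grip and lift.

Emit:
play_rows:
  moves:
    - {"claw": 3, "delta_pos": [0, 0, 0], "twist": 0}
    - {"claw": 3, "delta_pos": [0, 0, 0], "twist": 0}
    - {"claw": 3, "delta_pos": [0, 0, 0.9], "twist": 0}
    - {"claw": 3, "delta_pos": [0, 0, 1.4], "twist": 0}
    - {"claw": 0, "delta_pos": [0, 0, 1.4], "twist": 0}
    - {"claw": 0, "delta_pos": [0, 0, 1.4], "twist": 0}
    - {"claw": 0, "delta_pos": [0, 0, 1.4], "twist": 0}
    - {"claw": 0, "delta_pos": [0, 0, 1.4], "twist": 0}
    - {"claw": 0, "delta_pos": [0, 0, 1.4], "twist": 0}
  force: 45

```text
clock: 8.45
tcp_pos: [0.5209, 0.4488, -0.0128]
orientation: [-0.0, 0.679, 0.734, 0.0]
wrist_force: [-0.4, -0.2, -0.1]
finger_gap: 0.0096
```

```bash
python3 -c "
from h import *
go(.521,.449,.018,4.4)
im=shot('wrist','w7.png',(220,120,420,340),2.7)
im=imaging.read_camera('side');o=im[270:345,235:335]
a=cv2.imread('pics/w7.png');b=cv2.resize(o,None,fx=4,fy=4,interpolation=cv2.INTER_CUBIC)[:,:,::-1]
b=cv2.copyMakeBorder(b,0,a.shape[0]-b.shape[0],0,0,cv2.BORDER_CONSTANT);a=a[:, 120:380]
cv2.imwrite('pics/m7.png',np.hstack([a,b]))
"
```

```text
t 8.45 tcp [ 0.5209  0.4488 -0.0128] yang 4.4 tilt [0.0001 0.0002] F [-0.4 -0.2 -0.1] gap 0.0096 delta [ 0.02  0.01 -3.08] twist 0.0
```

View pics/m7.png

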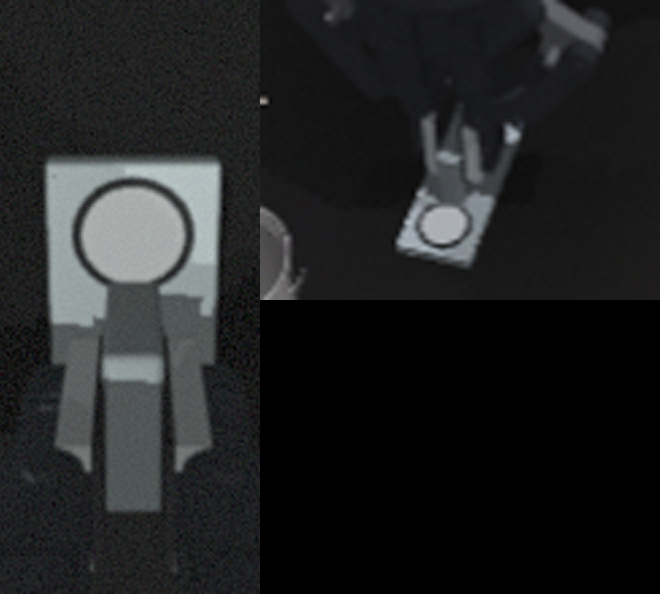

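The left view shows the rib (133,440) between both pads. The tips (y 337) are level with about 20 mm above the underside, as planned. I lift and carry it over the stage.

Emit:
play_rows:
  moves:
    - {"claw": 0, "delta_pos": [0, 0, -2], "twist": 0}
    - {"claw": 0, "delta_pos": [0, 0, -6], "twist": 0}
    - {"claw": 0, "delta_pos": [-2, 0.2, -10], "twist": 0}
    - {"claw": 0, "delta_pos": [-6, 0.5, -11.3], "twist": 0.5}
    - {"claw": 0, "delta_pos": [-11, 0.9, -11.3], "twist": 1}
    - {"claw": 0, "delta_pos": [-16, 1.3, -11.3], "twist": 1.5}
    - {"claw": 0, "delta_pos": [-21, 1.8, -11.3], "twist": 2}
    - {"claw": 0, "delta_pos": [-26, 2.2, -11.3], "twist": 2}
    - {"claw": 0, "delta_pos": [-29, 2.45, -11.3], "twist": 2}
    - {"claw": 0, "delta_pos": [-29.6, 2.47, -11.3], "twist": 2}
    - {"claw": 0, "delta_pos": [-29.6, 2.47, -11.3], "twist": 2}
    - {"claw": 0, "delta_pos": [-29.6, 2.47, -11.3], "twist": 2}

```text
clock: 10.05
tcp_pos: [0.568, 0.1567, 0.1001]
orientation: [-0.0, 0.692, 0.722, 0.0]
wrist_force: [-0.4, 0.3, 0.2]
finger_gap: 0.009
```

```bash
python3 -c "
from h import *
go(.5682,.1552,.1,2.4)
i=imaging.camera_info('wrist');im=shot('wrist','w8.png')
print('slide pred',[proj(i,get_state()['tcp_pos']+np.array([a,b,.0188])).round() for a,b in((-.016,.038),(.016,.038))])
c=np.array([.5482,.1544]);a=np.radians(-87.6);X=np.array([np.cos(a),np.sin(a)]);Y=np.array([-X[1],X[0]])
for x,y in[(-75,-50),(-75,50),(75,-50),(75,50),(-24,2),(24,2)]: print((x,y),proj(i,np.r_[c+X*x/1e3+Y*y/1e3,.012]).round(1))
"
```

```text
t 10.05 tcp [0.568  0.1567 0.1001] yang 2.48 tilt [-0.      0.0004] F [-0.4  0.3  0.2] gap 0.009 delta [-0.15  0.01  0.01] twist 0.08
slide pred [array([287., 181.]), array([352., 184.])]
(-75, -50) [225.6  99.4]
(-75, 50) [354.4  99.3]
(75, -50) [239.4 268.3]
(75, 50) [347.6 268.5]
(-24, 2) [293.6 163.5]
(24, 2) [294.6 217.4]
```

View pics/w8.png

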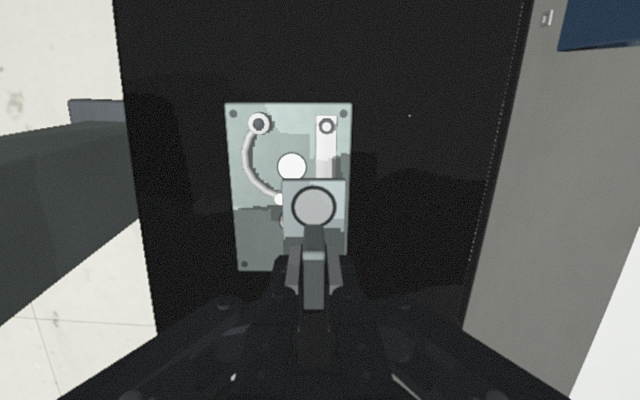

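The view shows the stage corners (225,103), (352,103), (238,271), the arm (250,150) with its pivot (259,123), the fence (326,150), and the held slide with its front edge at row 180, columns 282–345. I compute the relative position from this same picture.

```bash
python3 -c "
from h import *
i=imaging.camera_info('wrist');t=get_state()['tcp_pos']
S=[at_z(i,u,v,.012)[:2] for u,v in[(225,103),(352,103),(238.5,271)]]
S=np.array(S);print(S.round(4),np.linalg.norm(S[0]-S[1]),np.linalg.norm(S[0]-S[2]))
c=(S[1]+S[2])/2;x=S[2]-S[0];y=S[1]-S[0];print('stage c',c.round(4),'xang',np.degrees(np.arctan2(x[1],x[0])),'yang',np.degrees(np.arctan2(y[1],y[0])))
F=np.array([at_z(i,u,v,.1189)[:2] for u,v in[(282,180),(345.5,180)]]);e=F[1]-F[0];n=np.array([-e[1],e[0]])/np.linalg.norm(e)
print('edge',F.round(4),np.linalg.norm(e),np.degrees(np.arctan2(e[1],e[0])),'slide c',(F.mean(0)-n*.038).round(4),'tcp',t)
"
```

```text
[[0.4945 0.2246]
 [0.5933 0.2287]
 [0.5004 0.0745]] 0.09890460541158667 0.15018727517099056
stage c [0.5469 0.1516] xang -87.75354187541863 yang 2.368383923753165
edge [[0.5492 0.1953]
 [0.5805 0.1967]] 0.03134677985356739 2.4755981140278873 slide c [0.5665 0.158 ] tcp [0.56796578 0.15671706 0.10009439]
```

Emit:
play_rows:
  moves:
    - {"claw": 0, "delta_pos": [-0.2, 0.1, 1], "twist": 0.1}
    - {"claw": 0, "delta_pos": [-0.4, 0.2, 3], "twist": 0.1}
    - {"claw": 0, "delta_pos": [-0.45, 0.2, 5], "twist": 0.1}
    - {"claw": 0, "delta_pos": [-0.45, 0.2, 6.5], "twist": 0.1}
    - {"claw": 0, "delta_pos": [-0.45, 0.2, 7], "twist": 0.1}
    - {"claw": 0, "delta_pos": [-0.45, 0.2, 7], "twist": 0.1}
    - {"claw": 0, "delta_pos": [-0.45, 0.2, 7], "twist": 0.1}

```text
clock: 10.98
tcp_pos: [0.5711, 0.1513, 0.0308]
orientation: [0.0, 0.693, 0.721, 0.001]
wrist_force: [0.6, 0.7, -0.5]
finger_gap: 0.0091
```

```bash
python3 -c "
from h import *
go(.57,.152,.03,2.4)
i=imaging.camera_info('wrist');a=shot('wrist','w9.png',(160,0,440,300),2)
t=get_state()['tcp_pos']
im=imaging.read_camera('side');j=imaging.camera_info('side');o=im[150:250,270:370]
b=cv2.resize(o,None,fx=4,fy=4,interpolation=cv2.INTER_CUBIC)[:,:,::-1]
im=imaging.read_camera('top')
a=cv2.imread('pics/w9.png');b=np.ascontiguousarray(b);b=cv2.copyMakeBorder(b,0,600-400,0,0,cv2.BORDER_CONSTANT)[:,160:]
np.save('top9.npy',im);cv2.imwrite('pics/m9.png',np.hstack([a,b]))
"
```

```text
t 10.975 tcp [0.5711 0.1513 0.0308] yang 2.31 tilt [0.0014 0.0003] F [ 0.6  0.7 -0.5] gap 0.0091 delta [ 0.08 -0.1   0.08] twist -0.09
```

View pics/m9.png

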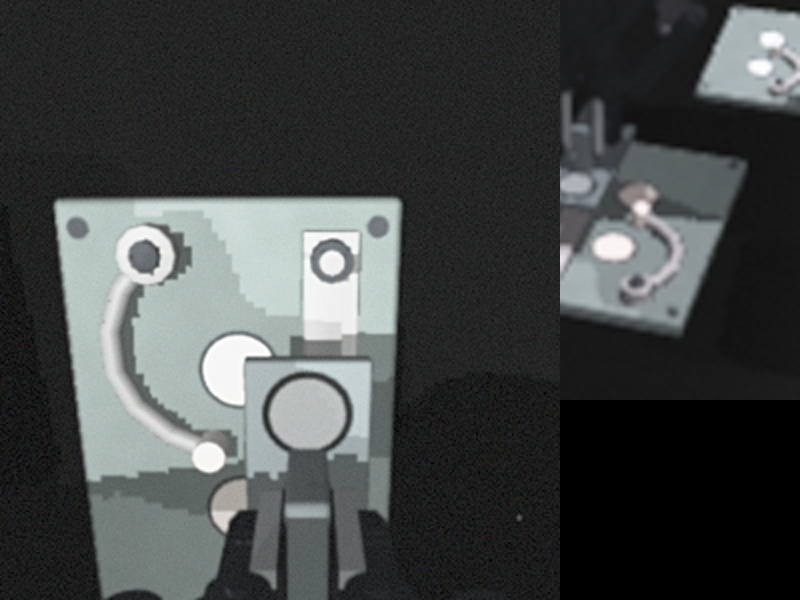

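The wrist half shows stage corners (55,200) and (402,199), the window (238,370), the nose (209,457), the slide's front edge at row 358 (columns 246–372), and its window (307,413). The slide is clear to the fence side of the nose. I compute from these.

```bash
python3 -c "
from h import *
i=imaging.camera_info('wrist');t=get_state()['tcp_pos'];print(t)
f=lambda u,v,z:at_z(i,u/2+160,v/2,z)[:2]
A=f(55,200,.012);B=f(402,199,.012);y=(B-A);print('len',np.linalg.norm(y),np.degrees(np.arctan2(y[1],y[0])));y/=np.linalg.norm(y);x=np.array([y[1],-y[0]])
O=(A+B)/2+x*.075
st=lambda p:((p-O)@x*1000,(p-O)@y*1000)
zf=t[2]+.0188
for n,p in dict(window=f(238,370,.012),nose=f(209,457,.024),pivot=f(145,256,.024),screw=f(331,261,.0225),fenceL=f(303,300,.0155),slwin=f(307,413,zf),sl1=f(246,358,zf),sl2=f(372,358.5,zf)).items(): print(n,np.round(st(p),1))
e=f(372,358.5,zf)-f(246,358,zf);print(np.linalg.norm(e),np.degrees(np.arctan2(e[1],e[0])))
print('O',O)
"
```

```text
[0.57099564 0.15117884 0.03083004]
len 0.09914764388036874 2.2632695537679717
window [-24.1   1.2]
nose [-0.2 -7.2]
pivot [-60.5 -21.9]
screw [-58.8  29.2]
fenceL [-46.6  21.4]
slwin [-24.2  22.5]
sl1 [-38.7   7.4]
sl2 [-38.6  38.5]
0.031075583501638936 2.021536360426942
O [0.54692191 0.15140104]
```

Everything agrees with the drawing: window (-24,1), nose (0,-7), pivot (-60,-22). The slide is at x≈-0.4, y≈22.7 mm, parallel, and the fence face is visible near y≈21. I lower it to about 5.5 mm above the top, then draw the arm back.

Emit:
play_rows:
  moves:
    - {"claw": 0, "delta_pos": [0, 0, 0.8], "twist": 0}
    - {"claw": 0, "delta_pos": [0, 0, 1.6], "twist": 0}
    - {"claw": 0, "delta_pos": [0, 0, 2.3], "twist": 0}
    - {"claw": 0, "delta_pos": [0, 0, 2.6], "twist": 0}
    - {"claw": 0, "delta_pos": [0, 0, 2.6], "twist": 0}
    - {"claw": 0, "delta_pos": [0, 0, 2.6], "twist": 0}
    - {"claw": 0, "delta_pos": [0, 0, 2.6], "twist": 0}

```text
clock: 12.0
tcp_pos: [0.5707, 0.1512, 0.0044]
orientation: [0.0, 0.693, 0.721, 0.0]
wrist_force: [0.3, 0.4, -0.2]
finger_gap: 0.0091
```

```bash
python3 -c "
from h import *
go(.5465,.1505,.0,2.3)"
```

```text
t 12.0 tcp [0.5707 0.1512 0.0044] yang 2.3 tilt [0.0006 0.0002] F [ 0.3  0.4 -0.2] gap 0.0091 delta [ 0.03 -2.42  0.44] twist 0.0
```

Emit:
play_rows:
  moves:
    - {"claw": 0, "delta_pos": [0, -0.2, 0], "twist": 0}
    - {"claw": 0, "delta_pos": [0, -0.4, 0], "twist": 0}
    - {"claw": 0, "delta_pos": [0, -0.6, 0], "twist": 0}
    - {"claw": 0, "delta_pos": [0, -0.8, 0], "twist": 0}
    - {"claw": 0, "delta_pos": [0, -1.0, 0], "twist": 0}
    - {"claw": 0, "delta_pos": [0, -1.2, 0], "twist": 0}
    - {"claw": 0, "delta_pos": [0, -1.4, 0], "twist": 0}
    - {"claw": 0, "delta_pos": [0, -1.4, 0], "twist": 0}
    - {"claw": 0, "delta_pos": [0, -1.4, 0], "twist": 0}
  force: 60

```text
clock: 13.12
tcp_pos: [0.5584, 0.15, 0.0048]
orientation: [0.002, 0.693, 0.721, 0.001]
wrist_force: [4.7, -2.7, -1.9]
finger_gap: 0.0083
```

The slide bears on the nose (4.7 N). I carry on until it clears the fence.

Emit:
play_rows:
  moves:
    - {"claw": 0, "delta_pos": [0, -0.2, 0], "twist": 0}
    - {"claw": 0, "delta_pos": [0, -0.4, 0], "twist": 0}
    - {"claw": 0, "delta_pos": [0, -0.6, 0], "twist": 0}
    - {"claw": 0, "delta_pos": [0, -0.8, 0], "twist": 0}
    - {"claw": 0, "delta_pos": [0, -0.95, 0], "twist": 0}
    - {"claw": 0, "delta_pos": [0, -0.95, 0], "twist": 0}
    - {"claw": 0, "delta_pos": [0, -0.95, 0], "twist": 0}

```text
clock: 14.0
tcp_pos: [0.5496, 0.1493, 0.0051]
orientation: [0.002, 0.693, 0.721, 0.001]
wrist_force: [6.2, -2.4, -0.7]
finger_gap: 0.0087
```

```bash
python3 -c "
from h import *
go(.5465,.1505,.0,2.3)
go(.5465,.1505,.0,2.3)
i=imaging.camera_info('wrist');a=shot('wrist','w10.png')
t=get_state();print(t['wrist_force'],t['ft_torque'],t['joint_pos'])
g=a.max(2);z=t['tcp_pos'][2]+.0188
# slide front edge: brightness profile
print(proj(i,t['tcp_pos']+[-.0155,.039,.0188]),proj(i,t['tcp_pos']+[.0145,.039,.0188]))
print(spotter.spot_in('wrist','clip_arm'),spotter.spot_in('wrist','slide_mid'))
"
```

```text
t 14.0 tcp [0.5496 0.1493 0.0051] yang 2.25 tilt [ 0.0049 -0.0016] F [ 6.2 -2.4 -0.7] gap 0.0087 delta [ 0.14 -0.31  0.51] twist -0.05
t 14.0 tcp [0.5496 0.1493 0.0051] yang 2.25 tilt [ 0.0049 -0.0016] F [ 6.2 -2.4 -0.7] gap 0.0087 delta [ 0.14 -0.31  0.51] twist -0.05
[ 5.93168476 -2.39690828 -1.0615245 ] [-0.66462198 -1.25697219  0.09644441] [ 0.12551884  0.43323395 -0.28862147  0.84428124 -0.00217598  1.65699402]
[288.45095654 179.6721772 ] [349.1284428  181.86748103]
[{'extent': [225.4, 113.0, 283.6, 260.0], 'conf': 0.92}] [{'extent': [282.0, 179.4, 346.0, 312.4], 'conf': 0.91}]
```

Emit:
play_rows:
  moves:
    - {"claw": 0, "delta_pos": [0, -0.15, 0], "twist": 0}
    - {"claw": 0, "delta_pos": [0, -0.28, 0], "twist": 0}
    - {"claw": 0, "delta_pos": [0, -0.28, 0.1], "twist": 0}
    - {"claw": 0, "delta_pos": [0, -0.28, 0.2], "twist": 0}
    - {"claw": 0, "delta_pos": [0, -0.28, 0.3], "twist": 0}
    - {"claw": 0, "delta_pos": [0, -0.28, 0.4], "twist": 0}
    - {"claw": 0, "delta_pos": [0, -0.28, 0.4], "twist": 0}
    - {"claw": 0, "delta_pos": [0, -0.28, 0.4], "twist": 0}

```text
clock: 15.15
tcp_pos: [0.5473, 0.1499, 0.0016]
orientation: [0.002, 0.693, 0.721, 0.002]
wrist_force: [4.8, -1.7, 1.2]
finger_gap: 0.0084
```

```bash
python3 -c "
from h import *
go(.5465,.1505,-.0008,2.3)"
```

```text
t 15.15 tcp [0.5473 0.1499 0.0016] yang 2.28 tilt [ 0.006  -0.0001] F [ 4.8 -1.7  1.2] gap 0.0084 delta [ 0.06 -0.08  0.24] twist -0.02
```

Emit:
play_rows:
  moves:
    - {"claw": 0, "delta_pos": [0, 0, 0.05], "twist": 0}
    - {"claw": 0, "delta_pos": [0, 0, 0.1], "twist": 0}
    - {"claw": 0, "delta_pos": [0, 0, 0.15], "twist": 0}
    - {"claw": 0, "delta_pos": [0, 0, 0.15], "twist": 0}
    - {"claw": 0, "delta_pos": [0, 0, 0.15], "twist": 0}

```text
clock: 15.78
tcp_pos: [0.5474, 0.15, 0.0002]
orientation: [0.002, 0.693, 0.721, 0.002]
wrist_force: [5.5, -1.2, 2.3]
finger_gap: 0.0086
```

```bash
python3 -c "
from h import *
go(.5465,.1505,-.0008,2.3)"
```

```text
t 15.775 tcp [5.474e-01 1.500e-01 2.000e-04] yang 2.28 tilt [0.0061 0.0001] F [ 5.5 -1.2  2.3] gap 0.0086 delta [ 0.05 -0.09  0.1 ] twist -0.02
```

Emit:
play_rows:
  moves:
    - {"claw": 0, "delta_pos": [0, 0, 0.05], "twist": 0}
    - {"claw": 0, "delta_pos": [0, 0, 0.1], "twist": 0}
    - {"claw": 0, "delta_pos": [0, 0, 0.15], "twist": 0}
    - {"claw": 0, "delta_pos": [0, 0, 0.15], "twist": 0}
    - {"claw": 0, "delta_pos": [0, 0, 0.15], "twist": 0}

```text
clock: 16.4
tcp_pos: [0.5474, 0.1501, -0.0012]
orientation: [0.002, 0.693, 0.721, 0.002]
wrist_force: [5.9, 0.2, 1.5]
finger_gap: 0.0084
```

```bash
python3 -c "
from h import *
go(.5465,.1505,-.0008,2.3)
s=get_state();print(s['wrist_force'],s['ft_torque'])"
```

```text
t 16.4 tcp [ 0.5474  0.1501 -0.0012] yang 2.28 tilt [0.0062 0.0004] F [5.9 0.2 1.5] gap 0.0084 delta [ 0.04 -0.09 -0.04] twist -0.02
[5.86575282 0.24370218 1.51198896] [-0.07771237 -1.16609819  0.06981697]
```

Emit:
play_rows:
  moves:
    - {"claw": 0, "delta_pos": [0, 0, 0.05], "twist": 0}
    - {"claw": 0, "delta_pos": [0, 0, 0.1], "twist": 0}
    - {"claw": 0, "delta_pos": [0, 0, 0.1], "twist": 0}
    - {"claw": 0, "delta_pos": [0, 0, 0.1], "twist": 0}

```text
clock: 16.9
tcp_pos: [0.5476, 0.1502, -0.0015]
orientation: [0.002, 0.693, 0.721, 0.002]
wrist_force: [4.7, -1.3, 6.2]
finger_gap: 0.0087
```

```bash
python3 -c "
from h import *
go(.5465,.1505,-.0008,2.3)
s=get_state();print(s['ft_torque'])"
```

```text
t 16.9 tcp [ 0.5476  0.1502 -0.0015] yang 2.29 tilt [0.0067 0.0004] F [ 4.7 -1.3  6.2] gap 0.0087 delta [ 0.03 -0.11 -0.07] twist -0.01
[-0.17721156 -0.88309729  0.04161353]
```

It is flat on the stage with 6 N down. I now ease toward the fence.

Emit:
play_rows:
  moves:
    - {"claw": 0, "delta_pos": [0, 0.04, 0], "twist": 0}
    - {"claw": 0, "delta_pos": [0, 0.08, 0], "twist": 0}
    - {"claw": 0, "delta_pos": [0, 0.12, 0], "twist": 0}
    - {"claw": 0, "delta_pos": [0, 0.16, 0], "twist": 0}
    - {"claw": 0, "delta_pos": [0, 0.2, 0], "twist": 0}
    - {"claw": 0, "delta_pos": [0, 0.24, 0], "twist": 0}
    - {"claw": 0, "delta_pos": [0, 0.28, 0], "twist": 0}
    - {"claw": 0, "delta_pos": [0, 0.28, 0], "twist": 0}

```text
clock: 17.9
tcp_pos: [0.5476, 0.1502, -0.0016]
orientation: [0.001, 0.693, 0.721, 0.001]
wrist_force: [-2.0, -1.1, 12.7]
finger_gap: 0.0086
```

```bash
python3 -c "
from h import *
go(.553,.1505,-.0008,2.3)"
```

```text
t 17.9 tcp [ 0.5476  0.1502 -0.0016] yang 2.3 tilt [0.0022 0.0001] F [-2.  -1.1 12.7] gap 0.0086 delta [ 0.01  0.54 -0.08] twist -0.0
```

Fx went from +4.7 to -2 N without motion while Fz rose to 12.7 N, so this may be friction rather than the fence. I back off, lighten the downforce, and ease again.

Emit:
play_rows:
  moves:
    - {"claw": 0, "delta_pos": [0, -0.08, 0], "twist": 0}
    - {"claw": 0, "delta_pos": [0, -0.16, 0], "twist": 0}
    - {"claw": 0, "delta_pos": [0, -0.24, 0], "twist": 0}
    - {"claw": 0, "delta_pos": [0, -0.24, -0.05], "twist": 0}
    - {"claw": 0, "delta_pos": [0, -0.24, -0.09], "twist": 0}
    - {"claw": 0, "delta_pos": [0, -0.24, -0.09], "twist": 0}
    - {"claw": 0, "delta_pos": [0, -0.24, -0.09], "twist": 0}

```text
clock: 18.77
tcp_pos: [0.5475, 0.1502, -0.0015]
orientation: [0.002, 0.693, 0.721, 0.002]
wrist_force: [5.6, 0.7, 3.3]
finger_gap: 0.0083
```

```bash
python3 -c "
from h import *
go(.553,.1505,-.0008,2.3)"
```

```text
t 18.775 tcp [ 0.5475  0.1502 -0.0015] yang 2.28 tilt [0.0054 0.0004] F [5.6 0.7 3.3] gap 0.0083 delta [ 0.01  0.56 -0.07] twist -0.02
```

Emit:
play_rows:
  moves:
    - {"claw": 0, "delta_pos": [0, 0.03, -0.01], "twist": 0}
    - {"claw": 0, "delta_pos": [0, 0.06, -0.02], "twist": 0}
    - {"claw": 0, "delta_pos": [0, 0.09, -0.03], "twist": 0}
    - {"claw": 0, "delta_pos": [0, 0.12, -0.04], "twist": 0}
    - {"claw": 0, "delta_pos": [0, 0.12, -0.04], "twist": 0}

```text
clock: 19.4
tcp_pos: [0.5474, 0.1502, -0.0015]
orientation: [0.001, 0.693, 0.721, 0.001]
wrist_force: [4.4, -0.7, 5.8]
finger_gap: 0.0087
```

```bash
python3 -c "
from h import *
go(.553,.1505,-.0008,2.3)"
```

```text
t 19.4 tcp [ 0.5474  0.1502 -0.0015] yang 2.29 tilt [0.0032 0.0003] F [ 4.4 -0.7  5.8] gap 0.0087 delta [ 0.01  0.56 -0.07] twist -0.01
```

```bash
cat >> h.py <<'E'
def edges(im,row,lo,hi,axis=1,n=5,thr=12):
    g=cv2.GaussianBlur(im.mean(2),(3,3),0)
    p=g[row:row+n,lo:hi].mean(0) if axis else g[lo:hi,row:row+n].mean(1)
    d=np.gradient(p);return [(lo+k,round(float(d[k]),0)) for k in range(1,len(d)-1) if abs(d[k])>thr and abs(d[k])>=abs(d[k-1]) and abs(d[k])>=abs(d[k+1])]
E
python3 - <<'E'
from h import *
i=imaging.camera_info('wrist');im=imaging.read_camera('wrist');cv2.imwrite('pics/w11.png',im[:,:,::-1])
np.save('w11.npy',im);t=get_state()['tcp_pos'];print(t)
for r in(110,122,135,150,165,172,178,184,190,198):print(r,edges(im,r,180,420,n=3,thr=8))
for c in(290,300,330,340):print('col',c,edges(im,c,60,215,0,thr=8))
E
```

```text
[ 0.54742459  0.15020355 -0.00155093]
110 [(211, 47.0)]
122 [(212, 46.0), (220, -20.0), (230, 21.0), (254, 11.0), (279, -36.0), (283, 10.0), (288, 29.0), (359, -15.0), (362, 26.0), (394, -16.0), (400, -19.0), (410, 17.0), (417, -45.0)]
135 [(213, 45.0), (250, 21.0), (257, -50.0), (276, 55.0), (284, -48.0), (292, 32.0), (358, -16.0), (361, 24.0), (365, -49.0), (368, 10.0), (374, 33.0), (386, -40.0), (392, 19.0), (416, -45.0)]
150 [(215, 46.0), (241, 10.0), (253, -13.0), (259, 17.0), (276, -22.0), (280, 34.0), (357, -15.0), (360, 29.0), (371, -18.0), (385, 15.0), (392, -17.0), (414, -43.0)]
165 [(216, 48.0), (231, 10.0), (243, -20.0), (252, 24.0), (288, 8.0), (357, -16.0), (360, 32.0), (391, -16.0), (413, -46.0)]
172 [(217, 47.0), (228, 10.0), (239, -21.0), (244, 32.0), (356, -14.0), (359, 31.0), (390, -13.0), (412, -45.0)]
178 [(217, 49.0), (227, 10.0), (237, -24.0), (244, 33.0), (282, -23.0), (349, 18.0), (356, -15.0), (359, 31.0), (390, -16.0), (412, -43.0)]
184 [(218, 49.0), (226, 11.0), (230, -11.0), (236, -23.0), (244, 34.0), (280, -11.0), (282, 11.0), (345, -32.0), (349, 27.0), (355, -12.0), (359, 30.0), (390, -13.0), (411, -46.0)]
190 [(219, 45.0), (225, 11.0), (236, -23.0), (241, 31.0), (298, -27.0), (303, 19.0), (323, -19.0), (329, 32.0), (345, -29.0), (349, 26.0), (355, -12.0), (359, 29.0), (389, -16.0), (410, -42.0)]
198 [(219, 49.0), (226, 19.0), (235, -21.0), (241, 30.0), (292, -40.0), (296, 41.0), (331, -40.0), (335, 42.0), (344, -24.0), (348, 26.0), (355, -10.0), (358, 28.0), (388, -13.0), (410, -46.0)]
col 290 [(101, 43.0), (130, -17.0), (141, 17.0), (168, -10.0), (177, -35.0), (180, 32.0), (198, -12.0)]
col 300 [(101, 44.0), (177, -40.0), (180, 30.0), (188, -35.0), (192, 30.0)]
col 330 [(101, 42.0), (177, -39.0), (180, 35.0), (194, -24.0)]
col 340 [(101, 42.0), (177, -36.0), (180, 33.0)]
```

The slide's edge (col 346) is still about 9 px short of the fence (col 355), so this is friction, not the fence. I lighten it to a hair above the stage and ease on.

Emit:
play_rows:
  moves:
    - {"claw": 0, "delta_pos": [0, 0, -0.05], "twist": 0}
    - {"claw": 0, "delta_pos": [0, 0, -0.1], "twist": 0}
    - {"claw": 0, "delta_pos": [0, 0, -0.13], "twist": 0}
    - {"claw": 0, "delta_pos": [0, 0, -0.13], "twist": 0}
    - {"claw": 0, "delta_pos": [0, 0.05, -0.13], "twist": 0}
    - {"claw": 0, "delta_pos": [0, 0.1, -0.14], "twist": 0}
    - {"claw": 0, "delta_pos": [0, 0.1, -0.14], "twist": 0}

```text
clock: 20.32
tcp_pos: [0.5472, 0.1502, -0.0014]
orientation: [0.0, 0.693, 0.721, 0.0]
wrist_force: [5.4, 0.8, -0.5]
finger_gap: 0.0084
```

Run:
```python
from h import *
go(.553,.1505,-.0008,2.3)
i=imaging.camera_info('wrist');f=lambda u,v,z:at_z(i,u,v,z)[0]
im=imaging.read_camera('wrist')
for r in(150,165,190,198):print(r,edges(im,r,335,420,n=3,thr=8))
print('gap mm',(f(356,190,.0135)-f(346.5,190,.0165))*1e3)
```

```text
t 20.325 tcp [ 0.5472  0.1502 -0.0014] yang 2.29 tilt [0.0007 0.0001] F [ 5.4  0.8 -0.5] gap 0.0084 delta [ 0.01  0.58 -0.06] twist -0.01
150 [(358, -15.0), (361, 30.0), (371, -18.0), (375, -10.0), (386, 15.0), (392, -16.0), (415, -43.0)]
165 [(357, -17.0), (360, 34.0), (391, -16.0), (413, -46.0)]
190 [(345, -30.0), (349, 27.0), (355, -12.0), (359, 29.0), (389, -16.0), (411, -45.0)]
198 [(345, -25.0), (348, 27.0), (355, -10.0), (359, 28.0), (389, -13.0), (410, -48.0)]
gap mm 5.224258492322109
```

Emit:
play_rows:
  moves:
    - {"claw": 0, "delta_pos": [0, 0.04, -0.02], "twist": 0}
    - {"claw": 0, "delta_pos": [0, 0.08, -0.04], "twist": 0}
    - {"claw": 0, "delta_pos": [0, 0.12, -0.05], "twist": 0}
    - {"claw": 0, "delta_pos": [0, 0.16, -0.05], "twist": 0}
    - {"claw": 0, "delta_pos": [0, 0.2, -0.05], "twist": 0}
    - {"claw": 0, "delta_pos": [0, 0.2, -0.05], "twist": 0}

```text
clock: 21.12
tcp_pos: [0.5488, 0.1504, -0.0012]
orientation: [-0.0, 0.693, 0.721, 0.0]
wrist_force: [6.0, 1.2, -1.8]
finger_gap: 0.0084
```

Run:
```python
from h import *
go(.553,.1505,-.0008,2.3)
s=get_state();print(s['ft_torque'])
```

```text
t 21.125 tcp [ 0.5488  0.1504 -0.0012] yang 2.3 tilt [-0.0001  0.0004] F [ 6.   1.2 -1.8] gap 0.0084 delta [-0.    0.42 -0.04] twist -0.0
[ 0.02038574 -1.18470891 -0.01041769]
```

It moves freely now, with about 3.6 mm to go.

Emit:
play_rows:
  moves:
    - {"claw": 0, "delta_pos": [0, 0.04, 0], "twist": 0}
    - {"claw": 0, "delta_pos": [0, 0.08, 0], "twist": 0}
    - {"claw": 0, "delta_pos": [0, 0.12, 0], "twist": 0}
    - {"claw": 0, "delta_pos": [0, 0.16, 0], "twist": 0}
    - {"claw": 0, "delta_pos": [0, 0.2, 0], "twist": 0}
    - {"claw": 0, "delta_pos": [0, 0.22, 0], "twist": 0}
    - {"claw": 0, "delta_pos": [0, 0.22, 0], "twist": 0}

```text
clock: 22.0
tcp_pos: [0.5507, 0.1506, -0.0012]
orientation: [-0.0, 0.693, 0.721, 0.0]
wrist_force: [4.8, 1.1, -2.2]
finger_gap: 0.0084
```

Run:
```python
from h import *
go(.553,.1505,-.0008,2.3)
im=imaging.read_camera('wrist')
for r in(190,198):print(r,edges(im,r,335,420,n=3,thr=8))
```

```text
t 22.0 tcp [ 0.5507  0.1506 -0.0012] yang 2.31 tilt [-0.0006  0.0006] F [ 4.8  1.1 -2.2] gap 0.0084 delta [-0.02  0.23 -0.04] twist 0.01
190 [(344, -19.0), (347, 12.0), (349, -10.0), (352, 28.0), (382, -15.0), (404, -45.0)]
198 [(344, -19.0), (347, 10.0), (352, 27.0), (382, -15.0), (403, -48.0)]
```

Emit:
play_rows:
  moves:
    - {"claw": 0, "delta_pos": [0, 0.02, 0], "twist": 0}
    - {"claw": 0, "delta_pos": [0, 0.04, 0], "twist": 0}
    - {"claw": 0, "delta_pos": [0, 0.06, 0], "twist": 0}
    - {"claw": 0, "delta_pos": [0, 0.08, 0], "twist": 0}
    - {"claw": 0, "delta_pos": [0, 0.1, 0], "twist": 0}
    - {"claw": 0, "delta_pos": [0, 0.12, 0], "twist": 0}
    - {"claw": 0, "delta_pos": [0, 0.14, 0], "twist": 0}
    - {"claw": 0, "delta_pos": [0, 0.14, 0], "twist": 0}

```text
clock: 23.05
tcp_pos: [0.5522, 0.1507, -0.0008]
orientation: [-0.0, 0.693, 0.721, 0.0]
wrist_force: [5.2, 2.2, -3.5]
finger_gap: 0.0086
```

Run:
```python
from h import *
go(.553,.1505,-.0008,2.3)
im=imaging.read_camera('wrist')
for r in(190,198):print(r,edges(im,r,335,420,n=3,thr=8))
```

```text
t 23.05 tcp [ 0.5522  0.1507 -0.0008] yang 2.31 tilt [-0.0003  0.0007] F [ 5.2  2.2 -3.5] gap 0.0086 delta [-0.02  0.08  0.  ] twist 0.01
190 [(345, -37.0), (348, 47.0), (379, -16.0), (401, -45.0)]
198 [(345, -33.0), (348, 48.0), (379, -14.0), (400, -49.0)]
```

Emit:
play_rows:
  moves:
    - {"claw": 0, "delta_pos": [0, 0.02, 0.01], "twist": 0}
    - {"claw": 0, "delta_pos": [0, 0.04, 0.02], "twist": 0}
    - {"claw": 0, "delta_pos": [0, 0.06, 0.03], "twist": 0}
    - {"claw": 0, "delta_pos": [0, 0.08, 0.03], "twist": 0}
    - {"claw": 0, "delta_pos": [0, 0.1, 0.03], "twist": 0}
    - {"claw": 0, "delta_pos": [0, 0.1, 0.03], "twist": 0}

```text
clock: 23.85
tcp_pos: [0.5533, 0.1509, -0.0009]
orientation: [-0.0, 0.693, 0.721, 0.0]
wrist_force: [4.1, 1.7, -1.9]
finger_gap: 0.0085
```

Run:
```python
from h import *
go(.553,.1505,-.0008,2.3)
im=imaging.read_camera('wrist')
for r in(190,198):print(r,edges(im,r,335,420,n=3,thr=8))
```

```text
t 23.85 tcp [ 0.5533  0.1509 -0.0009] yang 2.31 tilt [-0.     0.001] F [ 4.1  1.7 -1.9] gap 0.0085 delta [-0.04 -0.03 -0.01] twist 0.01
190 [(345, -32.0), (348, 43.0), (377, -16.0), (399, -45.0)]
198 [(344, -27.0), (347, 45.0), (377, -13.0), (398, -48.0)]
```

Emit:
play_rows:
  moves:
    - {"claw": 0, "delta_pos": [0, 0.02, 0], "twist": 0}
    - {"claw": 0, "delta_pos": [0, 0.04, 0], "twist": 0}
    - {"claw": 0, "delta_pos": [0, 0.06, 0], "twist": 0}
    - {"claw": 0, "delta_pos": [0, 0.08, 0], "twist": 0}
    - {"claw": 0, "delta_pos": [0, 0.1, 0], "twist": 0}
    - {"claw": 0, "delta_pos": [0, 0.1, 0], "twist": 0}

```text
clock: 24.65
tcp_pos: [0.5538, 0.1506, -0.001]
orientation: [-0.0, 0.693, 0.721, -0.0]
wrist_force: [2.8, 3.2, 0.3]
finger_gap: 0.0084
```

Run:
```python
from h import *
go(.553,.1505,-.0008,2.3)
im=imaging.read_camera('wrist')
for r in(190,198):print(r,edges(im,r,335,420,n=3,thr=8))
```

```text
t 24.65 tcp [ 0.5538  0.1506 -0.001 ] yang 2.31 tilt [-0.0008  0.0003] F [2.8 3.2 0.3] gap 0.0084 delta [-0.01 -0.08 -0.02] twist 0.01
190 [(344, -15.0), (346, 27.0), (376, -17.0), (398, -44.0)]
198 [(344, -14.0), (346, 30.0), (376, -13.0), (397, -48.0)]
```

Contact: it moved only 0.5 of 1.0 mm and Fx fell to 2.8 N. I press a little more.

Emit:
play_rows:
  moves:
    - {"claw": 0, "delta_pos": [0, 0.03, 0], "twist": 0}
    - {"claw": 0, "delta_pos": [0, 0.06, 0], "twist": 0}
    - {"claw": 0, "delta_pos": [0, 0.09, 0], "twist": 0}
    - {"claw": 0, "delta_pos": [0, 0.12, 0], "twist": 0}
    - {"claw": 0, "delta_pos": [0, 0.12, 0], "twist": 0}
    - {"claw": 0, "delta_pos": [0, 0.12, 0], "twist": 0}

```text
clock: 25.45
tcp_pos: [0.554, 0.1505, -0.0012]
orientation: [-0.001, 0.693, 0.721, -0.001]
wrist_force: [-4.2, 3.6, 4.8]
finger_gap: 0.008
```

Run:
```python
from h import *
go(.553,.1505,-.0008,2.3)
im=imaging.read_camera('wrist')
for r in(190,198):print(r,edges(im,r,335,420,n=3,thr=8))
```

```text
t 25.45 tcp [ 0.554   0.1505 -0.0012] yang 2.31 tilt [-0.0026 -0.    ] F [-4.2  3.6  4.8] gap 0.008 delta [ 0.   -0.1  -0.04] twist 0.01
190 [(344, -14.0), (346, 30.0), (376, -18.0), (398, -45.0)]
198 [(343, -17.0), (346, 34.0), (375, -15.0), (397, -49.0)]
```

The fence is clearly felt: the robot pushes 4.2 N on top of the spring, about 9 N in all. I relax the push and release.

Emit:
play_rows:
  moves:
    - {"claw": 0, "delta_pos": [0, -0.04, 0], "twist": 0}
    - {"claw": 0, "delta_pos": [0, -0.07, 0], "twist": 0}
    - {"claw": 0, "delta_pos": [0, -0.07, 0], "twist": 0}
    - {"claw": 0, "delta_pos": [0, -0.07, 0], "twist": 0}
  force: 20

```text
clock: 26.0
tcp_pos: [0.554, 0.1505, -0.0012]
orientation: [-0.001, 0.693, 0.721, -0.0]
wrist_force: [-4.6, 3.9, 3.8]
finger_gap: 0.0086
```

Run:
```python
from h import *
go(.553,.1505,-.0008,2.3)
im=imaging.read_camera('wrist')
for r in(190,198):print(r,edges(im,r,335,420,n=3,thr=8))
```

```text
t 26.0 tcp [ 0.554   0.1505 -0.0012] yang 2.31 tilt [-0.0014  0.0001] F [-4.6  3.9  3.8] gap 0.0086 delta [ 0.   -0.1  -0.04] twist 0.01
190 [(344, -15.0), (346, 30.0), (376, -16.0), (398, -44.0)]
198 [(343, -17.0), (346, 34.0), (375, -15.0), (397, -48.0)]
```

Emit:
play_rows:
  moves:
    - {"claw": 0, "delta_pos": [0, -0.05, 0], "twist": 0}
    - {"claw": 0, "delta_pos": [0, -0.08, 0], "twist": 0}
    - {"claw": 0, "delta_pos": [0, -0.08, 0], "twist": 0}

```text
clock: 26.42
tcp_pos: [0.554, 0.1505, -0.0012]
orientation: [-0.0, 0.693, 0.721, -0.0]
wrist_force: [-1.5, 3.8, -0.0]
finger_gap: 0.0086
```

Forces are light. I open and then rise.

Emit:
play_rows:
  moves:
    - {"claw": 1.6, "delta_pos": [0, 0, 0], "twist": 0}
    - {"claw": 2.4, "delta_pos": [0, 0, 0], "twist": 0}
    - {"claw": 3, "delta_pos": [0, 0, 0], "twist": 0}
    - {"claw": 3, "delta_pos": [0, 0, 0], "twist": 0}
    - {"claw": 3, "delta_pos": [0, 0, -1], "twist": 0}
    - {"claw": 3, "delta_pos": [0, 0, -3], "twist": 0}
    - {"claw": 3, "delta_pos": [0, 0, -7], "twist": 0}
    - {"claw": 3, "delta_pos": [0, 0, -11], "twist": 0}
    - {"claw": 3, "delta_pos": [0, 0, -11], "twist": 0}
    - {"claw": 3, "delta_pos": [0, 0, -11], "twist": 0}

```text
clock: 27.68
tcp_pos: [0.5539, 0.1505, 0.1092]
orientation: [0.0, 0.693, 0.721, 0.0]
wrist_force: [-0.1, -0.4, 0.0]
finger_gap: 0.0302
```

Run:
```python
from h import *
go(.553,.1505,-.0008,2.3)
i=imaging.camera_info('wrist');im=imaging.read_camera('wrist');cv2.imwrite('pics/w12.png',im[:,:,::-1]);np.save('w12.npy',im)
print(spotter.spot_in('wrist','slide_mid'),spotter.spot_in('wrist','clip_arm'),spotter.spot_in('wrist','stage'))
O=np.array([.5469,.1514]);y=np.array([np.cos(.0395),np.sin(.0395)]);x=np.array([y[1],-y[0]])
st=lambda u,v,z:(lambda p:np.round([(p-O)@x*1e3,(p-O)@y*1e3],1))(at_z(i,u,v,z)[:2])
for X,Y,z in((-38,-11,.018),(-38,21,.018),(38,-11,.018),(38,21,.018),(0,-16,.024)):print((X,Y),proj(i,np.r_[O+x*X/1e3+y*Y/1e3,z]).round(1))
for c in(300,310,325):
  print('col',c,[(e,st(c+2,e[0],.018)) for e in edges(im,c,90,290,0,thr=10)])
for r in(160,170,205,215):
  print('row',r,[(e,st(e[0],r+1,.018)) for e in edges(im,r,200,400,n=3,thr=10)])
print('top dish',[d['extent'] for d in spotter.spot_in('top','dish')]) if imaging.read_camera('top') is not None else 0
print('pen',[d['extent'] for d in spotter.spot_in('top','pen_mid')])
```

```text
t 27.675 tcp [0.5539 0.1505 0.1092] yang 2.3 tilt [0.0005 0.0001] F [-0.1 -0.4  0. ] gap 0.0302 delta [ 1.0e-02 -1.0e-01  1.1e+01] twist 0.0
[] [{'extent': [256.0, 103.3, 295.9, 200.4], 'conf': 0.8}] [{'extent': [243.6, 94.7, 367.3, 260.9], 'conf': 0.97}, {'extent': [265.8, 313.4, 308.5, 361.5], 'conf': 0.74}]
(-38, -11) [293.2 142.7]
(-38, 21) [332.4 142.7]
(38, -11) [294.9 227.8]
(38, 21) [330.8 227.8]
(0, -16) [287.7 189.2]
col 300 [((95, 50.0), array([-75.4,  -3.4])), ((141, -20.0), array([-39.3,  -3.8])), ((143, 25.0), array([-37.7,  -3.8])), ((150, -18.0), array([-31.9,  -3.9])), ((168, 14.0), array([-16.7,  -4. ])), ((199, -22.0), array([10.8, -4.3])), ((260, -29.0), array([70.6, -5. ]))]
col 310 [((95, 49.0), array([-75.4,   4.4])), ((140, -22.0), array([-40.2,   4.4])), ((143, 26.0), array([-37.7,   4.3])), ((146, -37.0), array([-35.2,   4.3])), ((148, 35.0), array([-33.6,   4.3])), ((170, -36.0), array([-15. ,   4.3])), ((180, 31.0), array([-6.3,  4.3])), ((200, -27.0), array([11.7,  4.3])), ((206, 11.0), array([17.2,  4.3])), ((216, 22.0), array([26.6,  4.3])), ((223, -37.
[... 1285 characters left out ...]
((302, -14.0), array([17.2, -4.4])), ((322, -10.0), array([17.2, 13. ])), ((325, 15.0), array([17.2, 15.6])), ((333, 15.0), array([17.2, 22.6])), ((349, -12.0), array([17.2, 36.5])), ((363, -32.0), array([17.2, 48.7]))]
row 215 [((251, 28.0), array([ 26.7, -49.4])), ((300, -19.0), array([26.6, -6.3])), ((303, 37.0), array([26.6, -3.6])), ((307, -13.0), array([26.6, -0.1])), ((320, 11.0), array([26.6, 11.3])), ((324, -36.0), array([26.6, 14.8])), ((326, 17.0), array([26.6, 16.6])), ((333, 14.0), array([26.6, 22.7])), ((350, -12.0), array([26.6, 37.7])), ((363, -30.0), array([26.6, 49.2]))]
top dish [[238.4, 154.9, 261.3, 175.7], [259.1, 190.5, 262.8, 229.5]]
pen [[258.2, 186.9, 263.0, 241.4]]
```

The slide sits parallel against the fence: its centre is at x≈-0.3 mm, its edges at y≈-10 and 21, and the fence at y≈21. The arm's nose is at its near edge, the robot is clear, and the pen and dish have not moved. I hand in.

```bash
python3 -c "
from h import *
print(env.hand_in())"
```

```text
the job is handed in; nothing more can be done
None
```

The slide is on the light stage against the fence, held by the sprung arm, and the job is handed in at about 28 s of the 51 s allowed. No verdict was reported.

**What I did**
- I gripped the slide by its rib and pushed the arm's nose back with its long edge, with about 6 N on the tool.
- I set it down flat and eased it toward the fence. Contact came at about y = 21 mm, with an estimated 9 N on the fence. I then relaxed the push and let go.

**Last checks, from wrist-camera pixels:**

| Check | Result |
|---|---|
| Slide centre along the fence | about -0.3 mm |
| Parallel to the fence | yes, to within what the pixels resolve |
| Slide's far edge and fence face | both at about y = 21 mm |
| Arm's nose | found at the slide's near edge, where a clipped slide puts it |
| Pen and dish | no visible movement in the top camera |
| Robot | clear of everything |

**What went wrong or disagreed**
- **Missed grasps:** The first two closed on air. Two camera views put the fingertips about 33 mm higher than the reported TCP, and closing on the rib lower down bore that out. I corrected for it and regripped.
- **Friction on the stage:** The first push toward the fence stuck on the stage rather than meeting the fence. I lightened the slide and eased it on.
- **Slide not detected at the end:** The detector missed the slide in the final wrist picture, and I had used up my picture views. I judged the final position from edge measurements only, and did not measure the final clamp force or arm angle.

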